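Take a bottle out of the latched wire cage

ROBOT

A 7-joint arm with a two-finger parallel gripper is mounted at the origin on the work surface. World frame = base frame: x ahead of the robot, y to its left, z up, the work surface at z = 0. Lengths are in m, angles in rad, forces in N, time in s.
With the tool pointing down it reaches from about 0.425 to 0.925 m from the base axis. Payload 6.8 kg.
Tool frame: the origin (TCP) lies between the finger pads; the fingertips stand 17 mm ahead of it and the grasp point (between the pads) lies 2 mm behind it; z points along the fingers, y is the direction in which the jaws open and shut (so a half turn about z gives the same grasp; the last joint's range is limited). The gripper opens to 85 mm and grips with 20 to 120 N. Pads are 22 mm wide; open, the fingers measure 114 mm over their backs; the gripper's body (76 mm by 85 mm) begins 54 mm behind the grasp point. The pads swing forward as they close: fully open they stand 13 mm farther back than shut.
Start: joints at [1.072, 0.477, 0.022, 1.555, -0.011, 1.109, -0.083], TCP at [0.257, -0.624, 0.248] pointing down, gripper open.
Joint ranges: [-2.96, 2.96], [-0.34, 2.1], [-1.41, 1.46], [0.24, 2.44], [-1.37, 4.51], [0.17, 1.92], [-2.96, 2.96]. Speed limits (rad/s): [2.39, 2.39, 3.14, 3.14, 3.14, 3.14, 3.14].

INTERFACE

Orientations are given as a unit quaternion [w, x, y, z].
In Python, from station import bot gives the robot as it stands. The module is installed in compiled form; this text tells all that it offers.
- The arm moves only by the tool carry_out, never from a script. Its argument "moves" is a list of rows, each a list of 3 entries, a list of its own where there are three numbers: the turn, a rotation vector about the tool's x, y, z in degrees, then the shift along the tool's x, y, z in cm, then the finger opening in cm, from 0 to 8.54. A call has 1 to 5 rows; each row is the pose to reach, as a shift and turn from the pose commanded when the call began, along the tool's axes at that moment; what a row does not reach only later rows make up. A row lasts 1/8 s, in which the tool goes at most 62.5 mm and 10.7 degrees, less where a joint would pass 70% of its speed; a pose out of reach is approached as far as the arm can. A call with a gripper value outside its range is refused whole. The fingers move at their own pace and stop on an object; "newtons" is the grip in N (left out, the last holds). Time passes only in rows, so rows that repeat a pose let the fingers close. It gives the time, the measured TCP pose, the force and the opening at its end, in the units of the state.
- bot.get_obs(): the state, without advancing time (a new reading comes with each control period).
- bot.read_camera(name): name is "scene" or "top" or "wrist"; returns the picture (400x640x3 uint8, red, green, blue); there is no depth.
- bot.camera_info(name): a dict with "vertical_fov" (degrees; the focal length in pixels is half the picture's height over the tangent of half this angle, whatever the lens; pixels are square), "cx", "cy" (the principal point, pixels), "position" and "attitude" of the camera in the world. Camera axes: x right, y up, looking along -z (the intrinsics and any distortion apply to the point x, -y, -z); pixel columns grow to the right and rows downward; lengths in m; the calibration is good to about 2 mm. A picture is of the moment at which its call begins: read the wrist's pose just before it. camera_info takes no time and is no camera call; for the wrist camera it gives the pose at the moment of the call.
- bot.hand_in(): hands the job in, once; it reports no verdict.
Trained networks look in the newest picture that a camera, given by its name, has taken for a name from the list of things; names that differ only in an ending like _2 or _b are one class to them, and where a whole thing is asked for, a point or a joint stands for the part that bears it (a point fixed in the world has none). Each returns a list of dicts, best first, with "score" (0 to 1); they miss things now and then, are a little off and sometimes report something else, mostly with a low value. They report only what shows in the picture. A call takes as long as a camera call. They do not tell look-alikes from the thing itself.
- bot.silhouettes(label, camera): "region" (400x640 bool, what is visible of it) and "location" ([column, row] in pixels, amid what is visible of it).
The state is a dict: "t": time; "q": joint angles; "joint_vel": joint speeds; "joint_torque": joint torques, N m; "eef_pos": TCP position; "tool_rot": TCP orientation; "contact_force": force on the tool from outside, world axes, zero at the start; "torque": the same for the moment, N m; "gripper_width": opening from 0.0 (shut) to 1.0 (fully open).
Only numpy, scipy, OpenCV 4.12 (cv2) and the standard library are available. Lean on these libraries where they do the work, as an engineer would, in place of code of your own. Each camera call takes 0.05 s, during which the arm holds its last target. There are 200 camera calls.

TASK

Lift the gravity latch bar of the wire cage out of its catch, swing the gate wide open towards you (about a right angle) and leave it open. Then take the bottle out through the gateway, keeping it upright, and set it down gently, standing in the middle of the wooden board. Do not disturb the other things on the table.

Things in the scene. Friction and masses are not known exactly. Their poses are not given: they have to be found in the camera images.
- cage: Fixed wire-mesh cage, 224 wide (y), 158 deep, 420 high. Origin on the table under the middle of the gateway; x points from the gate into the cage, y to the hinge side (left seen from the robot), z up; it varies in yaw. Mesh sides and back (x = 142), no finger fits through. Wooden floor, top z = 10. Front posts 16 mm square at x = 0, y = +-108. Open above the gate (z 215 to 410).
- roof_front (a point): Middle of the lower front edge of the cage's mesh roof, at x = -20, z = 410 in the cage frame. The roof covers the cage from here to the back, so knob and bottle must be reached from in front under it, tool tilted some 25 to 40 degrees from vertical.
- gate (a joint): Gate angle about its upright hinge: 0 shut (plane x = 0 of the cage; up to 0.02 is play in the catch), grows as the free edge swings out towards the robot (clockwise from above), stop at 1.6 rad. Mesh panel in a 12 mm thick frame, closed to fingers, 5 to 185 from the hinge axis, z = 20 to 215. Light friction (0.08 N m): stays where left. Starts 0 to 0.012.
- gate_hinge (a point): Point on the hinge axis at z = 120; in the cage frame x = 0, y = +95.
- gate_edge (a point): Top corner of the gate's free edge, 185 from the hinge axis, z = 215.
- latch (a joint): Angle of the latch bar on the gate: 0 level (in the catch when the gate is shut), grows as its free end is lifted, stop at 0.6 rad; falls back by its weight (about 0.1 N m). Flat steel bar 182 x 16 x 8 on the gate's front, x = -20 to -12 of the shut gate, reaching 167 from its pivot past the free edge. It clears the catch above 0.23 rad; keep it lifted until the gate is past 0.15 rad.
- latch_pivot (a point): Pivot of the latch bar (axis square to the gate), on the bar's centre line, 50 from the gate's hinge axis, z = 177, 16 in front of the gate's mid-plane.
- latch_knob (a point): Place to hold the bar's thumb knob, on its axis: a plain round steel peg 18 diameter sticking 56 straight forward from the bar (x = -20 to -76 with the gate shut; this point at x = -50, y = -45, z = 177 in the cage frame), 90 from the bar's pivot, 140 from the hinge axis. Rises on an arc of radius 90 as the bar is lifted.
- catch (a point): Top middle of the lip of the hook-shaped steel catch on the post opposite the hinge, at x = -28, y = -108, z = 200 in the cage frame. The lip, 8 thick and 22 wide, stands in front of the bar's free end and keeps the gate shut.
- bottle: Green glass bottle standing in the cage just behind the gate, 180 high, 240 to 450 g. Body 56 diameter up to 105, shoulder to 136, neck 25 to 27 diameter from 136 to 165, lip ring 29 diameter up to 180. Origin at the centre of its underside, z up. Best held by the neck, about 155 up.
- board: Fixed plain plank board on the table, 150 x 150 x 18 high, right of the cage. Origin at the centre of its underside; top at z = 18.
- spare: Bystander: a second green bottle of the same form, standing on the table outside the cage; origin at the centre of its underside. Leave it.
- jar: Bystander: jar 68 diameter, 110 high, origin at the centre of its underside. Leave it.
- roll: Bystander: upright roll of paper, 110 diameter, 100 high, origin at the centre of its underside. Leave it.
Not all that is in view belongs to the job. What is shaped like the bottle but purple or yellow is not meant.

How it is judged:
By the outcome, as a careful person would: the job done as asked, in the order asked, and still so for the second after the job is handed in, with the robot touching nothing.
It also fails if it takes over 72 s, if anything falls off the work surface, if the arm or the gripper's body presses on something with over 40 N, if the wrist force passes 120 N, or if a joint passes its speed limit or range.

## Working session

There is one attempt and no reset: what is moved stays moved. The work goes in short steps, Python scripts to look and compute and a tool call to move; the robot and the scene stay as the last step left them, time stands still between calls to the robot, and variables do not carry over. Pictures are saved under pics/ and viewed, about 8 in all and at most 12, crops included, and the job is handed in when it is done.

Besides the shell and the picture viewer there is one more tool, called by a JSON object that holds its "fn" and its "kwargs". carry_out: Moves the arm, as the interface text tells. Its arguments: {"type":"object","properties":{"moves":{"type":"array"},"newtons":{"type":"number"}},"required":["moves"]}

```bash
mkdir -p pics; ls; python3 - <<'E'
from station import bot
import cv2,numpy as np
o=bot.get_obs(); print(o)
for c in("scene","top","wrist"):
    print(c,bot.camera_info(c))
ims=[bot.read_camera(c) for c in("scene","top")]
cv2.imwrite("pics/a.png",ims[0][:,:,::-1]);cv2.imwrite("pics/b.png",ims[1][:,:,::-1])
E
```

```text
pics
{'t': 0.0, 'q': array([ 1.07190624,  0.47779381,  0.02233312,  1.55644066, -0.01149728,
        1.10930671, -0.08310843]), 'joint_vel': array([ 9.46834854e-05,  1.22193024e-03, -2.20438960e-04, -1.01742981e-03,
       -1.11990595e-03,  1.74291368e-03, -6.64601367e-04]), 'joint_torque': array([-5.77545215e-04, -5.96465850e+01,  1.60749145e+00, -2.81207246e+01,
        1.24411707e-02,  9.41237173e-03, -1.82558540e-05]), 'eef_pos': array([ 0.2568994 , -0.62359791,  0.24733434]), 'tool_rot': array([-8.77386816e-04,  9.80968663e-01,  1.94163989e-01, -2.42252144e-04]), 'contact_force': array([-0.92881304, -0.63329463, -0.1160965 ]), 'torque': array([-0.02046982, -0.01772318, -0.02421236]), 'gripper_width': 1.0013189095893427}
scene {'vertical_fov': 50.74100885794839, 'cx': 329.43379148177127, 'cy': 204.08991130860932, 'position': array([ 0.92170217, -0.19389891,  1.37330659]), 'attitude': array([0.8761232 , 0.15264794, 0.07664827, 0.45081236])}
top {'vertical_fov': 43.99365937369673, 'cx': 318.76133938043876, 'cy': 197.9165560199639, 'position': array([0.45527719, 0.02584426, 1.82491562]), 'attitude': array([-0.70275177, -0.03281626,  0.02989066,  0.71004901])}
wrist {'vertical_fov': 61.2597445473301, 'cx': 321.17569583532594, 'cy': 198.711258718032, 'position': array([ 0.32953605, -0.59385068,  0.37316712]), 'attitude': array([ 0.82116847, -0.1272843 ,  0.08607121, -0.5496115 ])}
```

View pics/a.png

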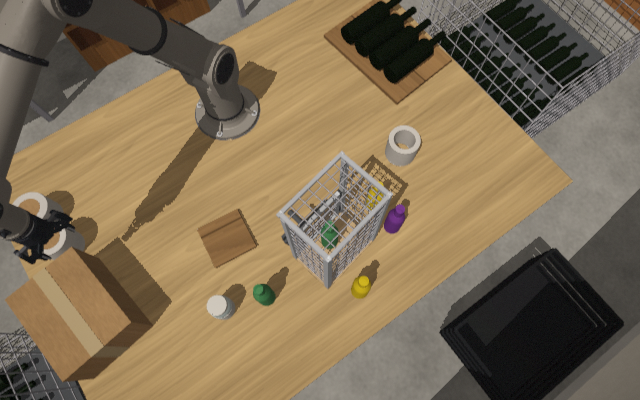

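View pics/b.png

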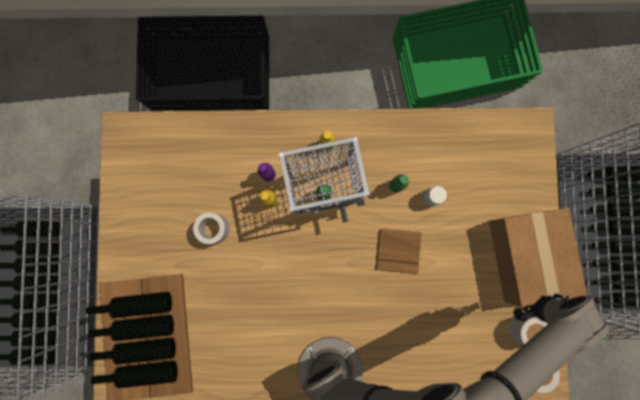

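The pictures show two green bottles: one in the cage (scene 329,235; top 324,191) and one on the table (scene 263,294; top 400,183). There are also a purple one and two yellow ones. The board is at scene (227,238), top (399,251). I'll measure next.

```bash
cat > h.py <<'E'
import numpy as np, cv2
from scipy.spatial.transform import Rotation as R
from scipy.optimize import least_squares
def rot(q): return R.from_quat(np.asarray(q)[[1,2,3,0]])
class Cam:
    def __init__(s,i):
        s.f=200/np.tan(np.radians(i["vertical_fov"])/2);s.c=np.array([i["cx"],i["cy"]]);s.p=i["position"];s.R=rot(i["attitude"])
    def proj(s,P):
        v=s.R.inv().apply(np.atleast_2d(P)-s.p); return np.c_[v[:,0],-v[:,1]]/-v[:,2:]*s.f+s.c
    def ray(s,uv):
        u=(np.asarray(uv)-s.c)/s.f; return s.R.apply([u[0],-u[1],-1])
    def atz(s,uv,z):
        d=s.ray(uv); return s.p+d*(z-s.p[2])/d[2]
def tri(c,u):
    A=[];b=[]
    for ca,uv in zip(c,u):
        d=ca.ray(uv);d/=np.linalg.norm(d);M=np.eye(3)-np.outer(d,d);A.append(M);b.append(M@ca.p)
    x,r,_,_=np.linalg.lstsq(np.vstack(A),np.hstack(b),rcond=None); return x,np.sqrt(r)
def cage(p,P):  # p=x,y,yaw
    return R.from_euler('z',p[2]).apply(np.atleast_2d(P))+[p[0],p[1],0]
E
python3 - <<'E'
from h import *
from station import bot
C={c:Cam(bot.camera_info(c)) for c in("scene","top")}
for c in C: bot.read_camera(c)
for l in("cage","gate","latch","latch_knob","gate_edge","gate_hinge","catch","roof_front","bottle","board","jar","roll"):
    for c in C:
        d=bot.silhouettes(l,c)
        for e in d[:4]:
            r=e["region"];ys,xs=np.where(r)
            print(l,c,round(e["score"],2),np.round(e["location"],1),r.sum(),(xs.min(),xs.max(),ys.min(),ys.max()) if len(xs) else "")
a=bot.read_camera("scene")[140:300,260:420];b=bot.read_camera("top")[125:225,260:380]
a=cv2.resize(a,(560,560),interpolation=3);b=cv2.resize(b,(240*2,400),interpolation=3)
cv2.imwrite("pics/c.png",a[:,:,::-1])
E
```

```text
cage scene 0.92 [337.2 226. ] 7219 (np.int64(276), np.int64(391), np.int64(152), np.int64(287))
cage top 0.89 [324.9 177.9] 4369 (np.int64(279), np.int64(368), np.int64(138), np.int64(220))
gate scene 0.87 [320.8 213.6] 631 (np.int64(289), np.int64(338), np.int64(193), np.int64(239))
gate scene 0.68 [301.9 218.1] 201 (np.int64(284), np.int64(326), np.int64(199), np.int64(244))
gate top 0.85 [339.6 205.9] 362 (np.int64(301), np.int64(362), np.int64(199), np.int64(221))
latch_knob scene 0.69 [298.6 214. ] 158 (np.int64(285), np.int64(326), np.int64(200), np.int64(242))
latch_knob top 0.82 [339.9 212. ] 194 (np.int64(312), np.int64(361), np.int64(200), np.int64(221))
gate_edge scene 0.89 [319. 214.] 939 (np.int64(284), np.int64(339), np.int64(192), np.int64(248))
gate_edge top 0.77 [339.2 206.8] 347 (np.int64(303), np.int64(362), np.int64(199), np.int64(220))
gate_hinge scene 0.92 [317.6 214.2] 743 (np.int64(284), np.int64(339), np.int64(192), np.int64(248))
gate_hinge top 0.66 [340.2 206.7] 285 (np.int64(303), np.int64(356), np.int64(199), np.int64(220))
gate_hinge top 0.65 [320.1 192.
[... 1471 characters left out ...]
, np.int64(362), np.int64(199), np.int64(221))
jar scene 0.98 [218.5 306.6] 599 (np.int64(205), np.int64(235), np.int64(295), np.int64(319))
jar top 0.95 [433.4 195.8] 357 (np.int64(423), np.int64(445), np.int64(186), np.int64(205))
jar top 0.57 [327.2 177.6] 4728 (np.int64(278), np.int64(368), np.int64(137), np.int64(221))
roll scene 0.77 [402.  142.5] 999 (np.int64(386), np.int64(419), np.int64(126), np.int64(166))
roll top 0.86 [204.2 222.8] 743 (np.int64(193), np.int64(228), np.int64(212), np.int64(243))
roll top 0.44 [342.5 209.5] 212 (np.int64(311), np.int64(362), np.int64(199), np.int64(221))
roll top 0.25 [326.4 177.5] 4729 (np.int64(279), np.int64(368), np.int64(137), np.int64(220))
```

View pics/c.png

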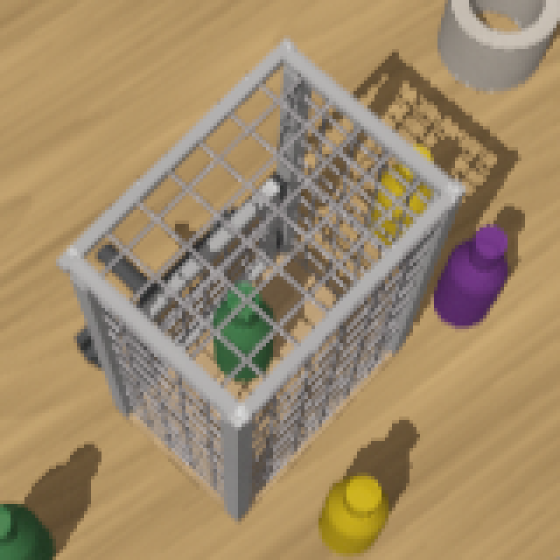

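Inside the cage stands one green bottle (scene 329,235). The spare is outside at scene (263,294), and a yellow and a purple look-alike stand behind. The latch bar with its knob is on the gate side facing the robot. Next I'll fit the cage pose from its corners, seen in both cameras.

```bash
python3 - <<'E'
from h import *
from station import bot
C={c:Cam(bot.camera_info(c)) for c in("scene","top")}
s=lambda u,v:np.array([u,v])/3.5+[260,140]
obs=[("scene",s(287,45),(-20,112,420)),("scene",s(70,258),(-20,-112,420)),("scene",s(456,187),(150,112,420)),("scene",s(240,412),(150,-112,420)),
("scene",s(240,518),(150,-116,0)),
("top",(281,154),(150,112,420)),("top",(358,140),(150,-112,420)),("top",(367,194),(-20,-112,420)),("top",(289,212),(-20,112,420))]
def f(p): return np.hstack([C[c].proj(cage(p,np.array(P)/1000))[0]-u for c,u,P in obs])
r=least_squares(f,[.75,0,0.1],loss="soft_l1");print(r.x,r.fun.reshape(-1,2).round(1))
for l in("bottle","board","jar"):
  for c in C: pass
def T(a,b): print(tri([C["scene"],C["top"]],[a,b]))
T((328.8,234.6),(321.8,191.0))
for c,u in(("scene",(227,238)),("top",(399,251))): print("board",C[c].atz(u,.018))
for c,u in(("scene",(218.5,306.6)),("top",(435,195.8))): print("jar",C[c].atz(u,.08))
for c,u in(("scene",(263,294)),("top",(400,183))): print("spare",C[c].atz(u,.09))
for c,u in(("scene",(402,142.5)),("top",(208,228))): print("roll",C[c].atz(u,.07))
for l in ("scene","top"):
  im=bot.read_camera(l).copy()
  k=cage(r.x,np.array([[-20,112,410],[-20,-112,410],[150,-112,410],[150,112,410],[-8,-116,0],[-50,-45,177],[-28,-108,200],[0,95,215],[0,-90,215]])/1e3)
  im=cv2.resize(im,None,fx=4,fy=4,interpolation=cv2.INTER_CUBIC)
  for u in C[l].proj(k): cv2.circle(im,tuple(((u+.5)*4).astype(int)),4,(255,0,0),1)
  v=im[550:1150,1050:1650] if l=="scene" else im[500:900,1050:1700]
  cv2.imwrite(f"pics/d_{l}.png",v[:,:,::-1])
a,b=cv2.imread("pics/d_scene.png"),cv2.imread("pics/d_top.png")
b=cv2.copyMakeBorder(b,0,200,0,0,0); o=np.hstack([a,b]);cv2.imwrite("pics/d.png",cv2.resize(o,(800,int(800*600/o.shape[1])),interpolation=cv2.INTER_AREA))
E
```

```text
[0.58602296 0.00702445 0.19664168] [[-1.8 -2.9]
 [-3.5 -2.2]
 [ 1.4 -0.2]
 [-0.1  1.9]
 [-1.1  0.2]
 [-2.8 -1.1]
 [-3.5 -2.9]
 [ 0.1  0.6]
 [ 1.1 -1.3]]
(array([0.63315234, 0.01875229, 0.08536532]), array([0.00401594]))
board [ 0.43018327 -0.25420832  0.018     ]
board [ 0.41969104 -0.25652527  0.018     ]
jar [ 0.62038026 -0.38138541  0.08      ]
jar [ 0.6136957  -0.37877766  0.08      ]
spare [ 0.66835061 -0.25254935  0.09      ]
spare [ 0.65938942 -0.25462843  0.09      ]
roll [0.50704029 0.41715475 0.07      ]
roll [0.50853168 0.42582791 0.07      ]
```

View pics/d.png

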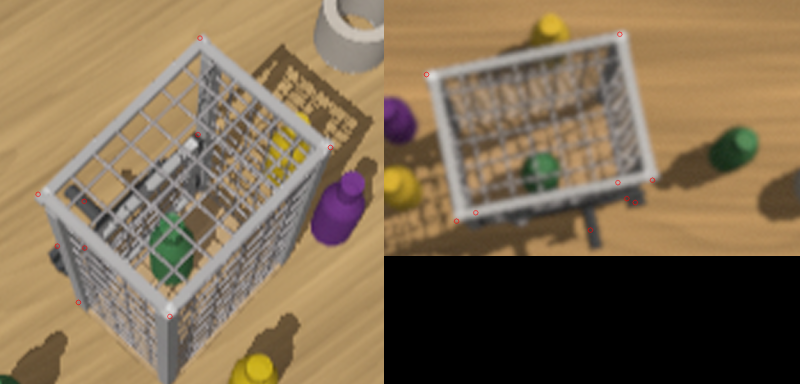

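The cage fit is decent, with the roof a bit shorter in depth than I assumed. I'll free the depth, refit, and write the move helper.

```bash
cat >> h.py <<'E'
def toolR(yaw,tilt):
    s,c=np.sin(tilt),np.cos(tilt); return R.from_euler('z',yaw)*R.from_matrix(np.array([[-c,0,-s],[0,1,0],[s,0,-c]]).T)
def go(o,p,Rt):
    R0=rot(o["tool_rot"]); rv=np.degrees((R0.inv()*Rt).as_rotvec()); d=R0.inv().apply(np.asarray(p)-o["eef_pos"])*100
    print("turn",rv.round(1).tolist(),"shift",d.round(2).tolist(),"ang",np.linalg.norm(rv).round(1))
E
python3 - <<'E'
from h import *
from station import bot
C={c:Cam(bot.camera_info(c)) for c in("scene","top")}
s=lambda u,v:np.array([u,v])/3.5+[260,140]-.4
obs=[("scene",s(287,45),(0,112,420)),("scene",s(70,258),(0,-112,420)),("scene",s(456,187),(1,112,420)),("scene",s(240,412),(1,-112,420)),
("top",(281,154),(1,112,420)),("top",(358,140),(1,-112,420)),("top",(367,194),(0,-112,420)),("top",(289,212),(0,112,420))]
def f(p): return np.hstack([C[c].proj(cage(p,np.array([[p[3],p[4]][P[0]],P[1]/1e3,.42])))[0]-u for c,u,P in obs]+[[(p[3]-p[4]*0+.02)*1e3]])
r=least_squares(f,[.6,0,0.2,-.02,.14]);print(r.x,r.fun[:-1].reshape(-1,2).round(1))
o=bot.get_obs()
p=r.x
k=cage(p,[-.05,-.045,.177])[0];print("knob",k,"bottle",cage(p,[.045,0,0]))
go(o,[.42,-.15,.40],toolR(p[2],np.radians(30)))
E
```

```text
[ 0.59024231  0.00728942  0.18966259 -0.02        0.14052334] [[-0.1 -1.1]
 [-2.2 -0.8]
 [ 0.  -0.6]
 [-2.1  1. ]
 [-1.9  0.3]
 [-2.6 -1. ]
 [-0.  -0.6]
 [ 0.9 -3. ]]
knob [ 0.54962266 -0.04633002  0.177     ] bottle [[0.63443537 0.01577315 0.        ]]
turn [-43.7, -4.4, -163.1] shift [33.12, -37.63, -15.17] ang 168.9
```

{"fn": "carry_out", "kwargs": {"moves": [[[0,0,-10],[3,-4,-6],8.5],[[0,0,-20],[8,-9,-11],8.5],[[0,0,-30],[12,-14,-15],6],[[0,0,-40],[16,-18,-15],5],[[0,0,-50],[20,-22,-15],5]]}}

```text
t: 2.22
eef_pos: [0.3463, -0.3748, 0.3959]
tool_rot: [0.001, 0.806, 0.593, 0.0]
contact_force: [1.2, 0.1, 0.2]
gripper_width: 0.583
```

```bash
python3 - <<'E'
from h import *
from station import bot
o=bot.get_obs();print(o["eef_pos"],o["q"].round(2))
go(o,[.42,-.12,.40],toolR(.19,np.radians(30)))
E
```

```text
[ 0.34625839 -0.37479568  0.39586058] [ 0.92  0.1  -0.24  1.73  0.03  1.31  0.38]
turn [-30.8, -18.2, -115.0] shift [26.52, -0.55, -0.46] ang 120.5
```

{"fn": "carry_out", "kwargs": {"moves": [[[0,0,-10],[5,0,0],5],[[0,0,-20],[10,0,0],5],[[0,0,-30],[15,0,0],5],[[0,0,-40],[20,0,0],5],[[0,0,-50],[25,0,0],5]]}}

```text
t: 2.85
eef_pos: [0.4214, -0.1364, 0.3945]
tool_rot: [0.001, 0.479, 0.878, -0.0]
contact_force: [1.0, -0.8, -0.9]
gripper_width: 0.584
```

```bash
python3 - <<'E'
from h import *
from station import bot
o=bot.get_obs();print(o["eef_pos"],o["q"].round(2))
go(o,[.44,-.07,.35],toolR(.19,np.radians(30)))
E
```

```text
[ 0.42144111 -0.13636865  0.39451373] [ 0.68 -0.   -0.5   1.84 -0.    1.3   0.75]
turn [-17.8, -26.3, -66.5] shift [4.59, 5.15, 4.45] ang 73.7
```

{"fn": "carry_out", "kwargs": {"moves": [[[-2.4,-3.6,-9],[1,1,0],5],[[-4.8,-7.2,-18],[2,2,1],5],[[-7,-11,-27],[3,3,2],5],[[-9.6,-14.2,-36],[4,4,3],5],[[-12,-18,-45],[4.6,5,4.4],5]]}}

```text
t: 3.48
eef_pos: [0.439, -0.0717, 0.3506]
tool_rot: [0.184, 0.101, 0.978, 0.015]
contact_force: [-0.1, 0.6, 0.1]
gripper_width: 0.586
```

```bash
python3 - <<'E'
from h import *
from station import bot
o=bot.get_obs();print(o["eef_pos"],o["q"].round(2))
go(o,[.45,-.07,.32],toolR(.19,np.radians(30)))
E
```

```text
[ 0.43900238 -0.07169637  0.35057653] [ 0.58 -0.19 -0.47  2.14 -0.16  0.81  1.56]
turn [-6.0, -8.2, -21.4] shift [0.12, 0.17, 3.25] ang 23.7
```

{"fn": "carry_out", "kwargs": {"moves": [[[-2,-3,-8],[0,0,1],5],[[-4,-6,-15],[0,0,2],5],[[-6,-8.2,-21.4],[0.1,0.2,3.2],5],[[-6,-8.2,-21.4],[0.1,0.2,3.2],5]]}}

```text
t: 3.98
eef_pos: [0.4488, -0.0704, 0.3191]
tool_rot: [0.255, -0.087, 0.963, 0.025]
contact_force: [0.5, -1.0, -0.9]
gripper_width: 0.582
```

```bash
python3 - <<'E'
from h import *
from station import bot
o=bot.get_obs();print(o["eef_pos"],o["q"].round(2))
i=bot.camera_info("wrist");im=bot.read_camera("wrist").copy();C=Cam(i);print(i["position"])
p=[.5902,.0073,.1897]
P=cage(p,np.array([[-50,-45,177],[-76,-45,177],[-28,-108,200],[0,-90,215],[0,95,215],[-20,0,410],[-8,-116,10],[-8,116,10]])/1e3)
for u in C.proj(P): print(u.round(0));cv2.circle(im,tuple(int(a) for a in np.clip(u,-99,999)),4,(255,0,0),1)
for l in("latch_knob","gate","bottle"):
  for e in bot.silhouettes(l,"wrist")[:2]: print(l,e["score"],e["location"],e["region"].sum())
cv2.imwrite("pics/w1.png",im[:,:,::-1])
E
```

```text
[ 0.44880432 -0.07043555  0.31910265] [ 0.45 -0.18 -0.28  2.26 -0.4   0.6   2.19]
[ 0.32130805 -0.0941068   0.38979597]
[326. 199.]
[326. 179.]
[259. 234.]
[280. 263.]
[471. 262.]
[417. 559.]
[272. 130.]
[443. 128.]
latch_knob 0.89 [333.7, 218.7] 3691
latch_knob 0.38 [632.1, 144.6] 1218
gate 0.57 [363.6, 218.0] 13763
bottle 0.74 [503.4, 202.4] 4699
bottle 0.73 [360.1, 186.8] 2875
```

View pics/w1.png

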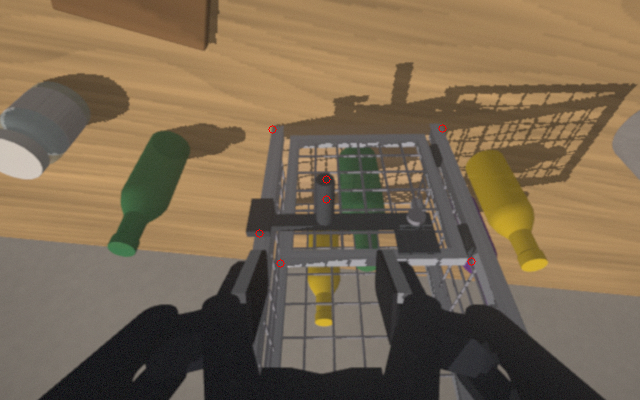

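The knob's tip is at (324,177) and its base at (325,222), within about 3 px of the model. The catch is at (260,217). The green bottle is behind the gate (360,187), the spare at (150,190), and the yellow ones are not meant. Now I'll go to the knob.

```bash
python3 - <<'E'
from h import *
from station import bot
o=bot.get_obs()
p=[.5902,.0073,.1897];k=cage(p,[-.052,-.0445,.177])[0];Rt=toolR(.19,np.radians(30))
go(o,k+Rt.apply([0,0,.002]),Rt)
E
```

```text
turn [-0.1, -0.1, -0.4] shift [-1.49, 0.55, 17.67] ang 0.5
```

{"fn": "carry_out", "kwargs": {"moves": [[[0,0,0],[-0.7,0.3,5],5],[[0,0,0],[-1.5,0.5,10],5],[[0,0,0],[-1.5,0.5,14],5],[[0,0,0],[-1.5,0.5,16.5],5],[[0,0,0],[-1.5,0.5,17.7],5]], "newtons": 40}}

```text
t: 4.8
eef_pos: [0.549, -0.0464, 0.1742]
tool_rot: [0.255, -0.088, 0.963, 0.026]
contact_force: [-0.2, -0.1, -0.3]
gripper_width: 0.585
```

{"fn": "carry_out", "kwargs": {"moves": [[[0,0,0],[0,0,0],3],[[0,0,0],[0,0,0],2],[[0,0,0],[0,0,0],1],[[0,0,0],[0,0,0],1],[[0,0,0],[0,0,0],1]], "newtons": 40}}

```text
t: 5.42
eef_pos: [0.5487, -0.048, 0.1762]
tool_rot: [0.256, -0.088, 0.962, 0.025]
contact_force: [-2.3, -5.4, 3.8]
gripper_width: 0.196
```

```bash
python3 - <<'E'
from h import *
from station import bot
o=bot.get_obs();print(o["eef_pos"],o["q"].round(2),o["contact_force"],o["gripper_width"]*85)
im=bot.read_camera("wrist").copy()
cv2.imwrite("pics/w2.png",im[:,:,::-1])
E
```

```text
[ 0.54872546 -0.04798305  0.17616243] [ 0.3   0.22 -0.29  2.26 -0.27  0.17  2.04] [-2.28438385 -5.35426445  3.7970948 ] 16.64081029465707
```

View pics/w2.png

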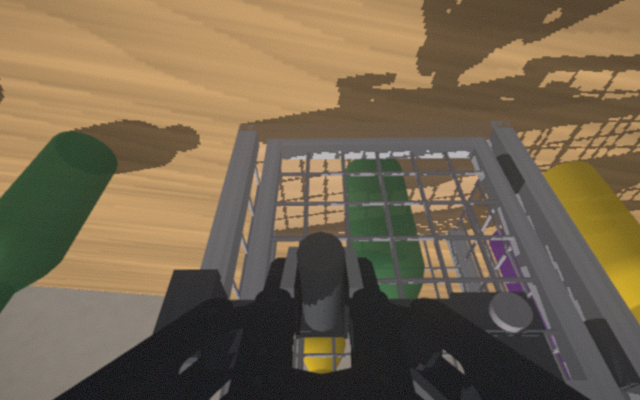

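Gripped: the peg is between the pads and the opening is 17 mm. Joint 6 is near its lower limit, so I'll ease the tilt as I open. Next, waypoints for lifting and swinging.

```bash
cat >> h.py <<'E'
CP=[.5902,.0073,.1897]
def knob(a,g,tilt,off=.052):
    r=.05+.09*np.cos(a); e=np.array([-np.sin(g),-np.cos(g),0]); n=np.array([-np.cos(g),np.sin(g),0])
    k=np.array([0,.095,.177+.09*np.sin(a)])+r*e+off*n
    Rt=toolR(CP[2]-g,np.radians(tilt)); return cage(CP,k)[0]+Rt.apply([0,0,.002]),Rt
def traj(w):
    p0,R0=knob(*w[0])
    for x in w[1:]:
        p,Rt=knob(*x); print([(R0.inv()*Rt).as_rotvec(degrees=True).round(1).tolist(),(R0.inv().apply(p-p0)*100).round(1).tolist(),1],x)
E
python3 - <<'E'
from h import *
from station import bot
print(bot.get_obs()["q"].round(4))
traj([(0,0,30),(.1,0,29),(.2,0,28),(.3,0,27),(.38,0,26),(.38,0,25)])
print()
traj([(.38,0,25),(.38,.1,25),(.38,.22,24),(.38,.35,24),(.38,.48,23),(.36,.6,22)])
print()
traj([(.36,.6,22),(.3,.73,21),(.24,.86,20),(.18,.99,19),(.12,1.12,18),(.06,1.25,17)])
E
```

```text
[ 0.296   0.2179 -0.2881  2.2598 -0.274   0.1696  2.0415]
[[0.0, 1.0, 0.0], [-0.4, 0.0, -0.8], 1] (0.1, 0, 29)
[[0.0, 2.0, 0.0], [-0.9, 0.2, -1.5], 1] (0.2, 0, 28)
[[-0.0, 3.0, 0.0], [-1.3, 0.4, -2.3], 1] (0.3, 0, 27)
[[-0.0, 4.0, 0.0], [-1.7, 0.6, -2.9], 1] (0.38, 0, 26)
[[-0.0, 5.0, 0.0], [-1.7, 0.6, -2.9], 1] (0.38, 0, 25)

[[2.4, -0.0, 5.2], [1.2, 0.6, -0.6], 1] (0.38, 0.1, 25)
[[5.2, 1.0, 11.5], [2.5, 1.4, -1.2], 1] (0.38, 0.22, 24)
[[8.3, 1.0, 18.2], [3.9, 2.6, -1.8], 1] (0.38, 0.35, 24)
[[11.2, 2.0, 25.1], [5.1, 3.9, -2.4], 1] (0.38, 0.48, 23)
[[13.7, 2.9, 31.5], [6.1, 5.2, -2.7], 1] (0.36, 0.6, 22)

[[2.7, 1.0, 6.9], [1.8, 0.6, -0.2], 1] (0.3, 0.73, 21)
[[5.3, 2.0, 13.9], [3.5, 1.5, -0.3], 1] (0.24, 0.86, 20)
[[7.8, 3.0, 20.9], [5.1, 2.6, -0.4], 1] (0.18, 0.99, 19)
[[10.2, 3.9, 28.0], [6.6, 3.9, -0.4], 1] (0.12, 1.12, 18)
[[12.4, 4.8, 35.1], [7.9, 5.4, -0.3], 1] (0.06, 1.25, 17)
```

{"fn": "carry_out", "kwargs": {"moves": [[[0,1,0],[-0.4,0,-0.8],1],[[0,2,0],[-0.9,0.2,-1.5],1],[[0,3,0],[-1.3,0.4,-2.3],1],[[0,4,0],[-1.7,0.6,-2.9],1],[[0,5,0],[-1.7,0.6,-2.9],1]], "newtons": 40}}

```text
t: 6.1
eef_pos: [0.5473, -0.0423, 0.2093]
tool_rot: [0.213, -0.089, 0.973, 0.021]
contact_force: [-1.9, -5.2, -0.6]
gripper_width: 0.193
```

```bash
python3 - <<'E'
from h import *
from station import bot
o=bot.get_obs();print(o["eef_pos"],o["q"].round(3),o["contact_force"],o["gripper_width"]*85)
go(o,*knob(.38,0,25))
C=Cam(bot.camera_info("wrist"));im=bot.read_camera("wrist").copy()
cv2.imwrite("pics/w3.png",im[:,:,::-1])
E
```

```text
[ 0.54727368 -0.04229133  0.20932995] [ 0.158  0.163 -0.162  2.183 -0.145  0.378  1.88 ] [-1.90256686 -5.21967788 -0.56973448] 16.41479697913465
turn [-0.1, -0.3, -0.4] shift [0.0, 0.2, 0.08] ang 0.5
```

View pics/w3.png

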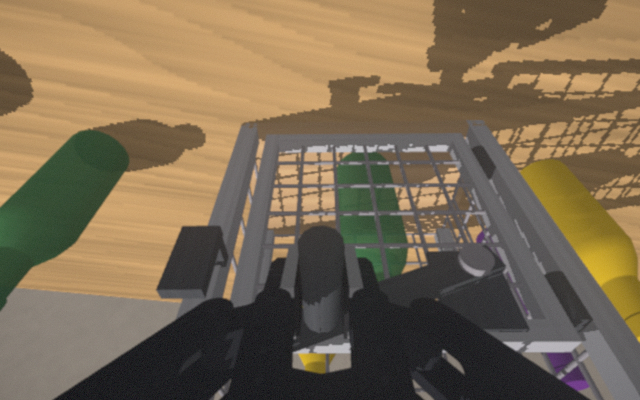

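The bar is lifted: it runs tilted between the pivot (475,260) and the knob (322,260), and it is clear of the catch (190,260). Now I'll swing the gate.

{"fn": "carry_out", "kwargs": {"moves": [[[2.4,0,5.2],[1.2,0.6,-0.6],1],[[5.2,1,11.5],[2.5,1.4,-1.2],1],[[8.3,1,18.2],[3.9,2.6,-1.8],1],[[11.2,2,25.1],[5.1,3.9,-2.4],1],[[13.7,2.9,31.5],[6.1,5.2,-2.7],1]]}}

```text
t: 6.78
eef_pos: [0.4727, -0.0069, 0.2074]
tool_rot: [0.183, 0.192, 0.963, -0.038]
contact_force: [-3.2, -4.6, 1.4]
gripper_width: 0.196
```

```bash
python3 - <<'E'
from h import *
from station import bot
o=bot.get_obs();print(o["eef_pos"],o["q"].round(3),o["contact_force"],o["gripper_width"]*85)
go(o,*knob(.36,.6,22))
E
```

```text
[ 0.47274402 -0.00686886  0.20738935] [-0.291  0.052  0.02   2.299  0.461  0.539  0.537] [-3.18338311 -4.58301347  1.35323047] 16.684445716554787
turn [0.1, -0.5, 0.9] shift [0.28, 0.41, -0.05] ang 1.0
```

{"fn": "carry_out", "kwargs": {"moves": [[[2.7,1,6.9],[1.8,0.6,-0.2],1],[[5.3,2,13.9],[3.5,1.5,-0.3],1],[[7.8,3,20.9],[5.1,2.6,-0.4],1],[[10.2,3.9,28],[6.6,3.9,-0.4],1],[[12.4,4.8,35.1],[7.9,5.4,-0.3],1]]}}

```text
t: 7.4
eef_pos: [0.4239, 0.0731, 0.1809]
tool_rot: [0.124, 0.492, 0.859, -0.075]
contact_force: [-3.1, -2.4, 2.9]
gripper_width: 0.198
```

```bash
python3 - <<'E'
from h import *
from station import bot
o=bot.get_obs();print(o["eef_pos"],o["q"].round(3),o["contact_force"],o["gripper_width"]*85)
go(o,*knob(.06,1.25,17))
traj([(.06,1.25,17),(.03,1.36,17),(.0,1.47,17),(.0,1.57,17)])
E
```

```text
[0.42387374 0.07309628 0.18085049] [-0.481  0.154 -0.054  2.235  0.421  0.808 -0.305] [-3.1128896  -2.41990894  2.87376885] 16.86330753724392
turn [-0.1, -0.3, 1.2] shift [0.28, 0.31, -0.05] ang 1.2
[[1.8, 0.0, 6.0], [1.5, 0.6, -0.2], 1] (0.03, 1.36, 17)
[[3.7, 0.0, 12.1], [3.0, 1.4, -0.3], 1] (0.0, 1.47, 17)
[[5.4, 0.0, 17.5], [4.1, 2.3, -0.7], 1] (0.0, 1.57, 17)
```

{"fn": "carry_out", "kwargs": {"moves": [[[1.8,0,6],[1.5,0.6,-0.2],1],[[3.7,0,12],[3,1.4,-0.3],1],[[5.4,0,17.5],[4.1,2.3,-0.7],1],[[5.4,0,17.5],[4.1,2.3,-0.7],1],[[5.4,0,17.5],[4.1,2.3,-0.7],1]]}}

```text
t: 8.02
eef_pos: [0.4232, 0.1209, 0.1761]
tool_rot: [0.111, 0.62, 0.771, -0.095]
contact_force: [-6.2, -0.7, 1.8]
gripper_width: 0.198
```

{"fn": "carry_out", "kwargs": {"moves": [[[0,0,0],[0,0,0],3],[[0,0,0],[0,0,0],4.5],[[0,0,0],[0,0,0],4.5],[[0,0,0],[0,0,-2],4.5],[[0,0,0],[0,0,-5],4.5]]}}

```text
t: 8.65
eef_pos: [0.422, 0.1351, 0.2244]
tool_rot: [0.112, 0.62, 0.771, -0.094]
contact_force: [0.2, 0.9, 0.1]
gripper_width: 0.53
```

{"fn": "carry_out", "kwargs": {"moves": [[[0,0,0],[0,0,-5],4.5],[[0,0,0],[0,0,-10],4.5],[[0,0,0],[0,0,-13],4.5]]}}

```text
t: 9.02
eef_pos: [0.4153, 0.1734, 0.3513]
tool_rot: [0.113, 0.62, 0.771, -0.091]
contact_force: [0.1, -0.9, -0.0]
gripper_width: 0.525
```

```bash
python3 - <<'E'
from h import *
from station import bot
o=bot.get_obs();print(o["eef_pos"],o["q"].round(3),o["contact_force"],o["gripper_width"]*85)
C={c:Cam(bot.camera_info(c)) for c in("scene","top")}
a=bot.read_camera("scene");b=bot.read_camera("top")
for l in("bottle","gate","latch"):
  for c in C:
    for e in bot.silhouettes(l,c)[:6]:
      ys,xs=np.where(e["region"]);print(l,c,round(e["score"],2),np.round(e["location"]),(xs.min(),xs.max(),ys.min(),ys.max()))
a=cv2.resize(a[130:300,230:410],None,fx=2.2,fy=3,interpolation=3)
a=cv2.resize(bot.read_camera("scene")[130:310,240:400],(400,450),interpolation=3)
b=cv2.resize(b[130:265,260:380],(400,450),interpolation=3)
cv2.imwrite("pics/e.png",np.hstack([a,b])[:,:,::-1])
E
```

```text
[0.41525661 0.17336361 0.35133126] [-0.621  0.066 -0.096  1.894  0.268  1.334 -0.583] [ 0.10596404 -0.92953137 -0.00829581] 44.614244968033525
bottle scene 0.93 [359. 289.] (np.int64(351), np.int64(370), np.int64(276), np.int64(298))
bottle scene 0.62 [395. 219.] (np.int64(384), np.int64(404), np.int64(205), np.int64(233))
bottle scene 0.57 [328. 234.] (np.int64(321), np.int64(337), np.int64(221), np.int64(248))
bottle top 0.79 [267. 171.] (np.int64(257), np.int64(275), np.int64(163), np.int64(180))
bottle top 0.65 [267. 198.] (np.int64(259), np.int64(276), np.int64(190), np.int64(206))
bottle top 0.59 [326. 138.] (np.int64(319), np.int64(334), np.int64(130), np.int64(150))
bottle top 0.54 [324. 189.] (np.int64(316), np.int64(330), np.int64(184), np.int64(199))
bottle top 0.37 [293. 253.] (np.int64(286), np.int64(303), np.int64(223), np.int64(254))
gate scene 0.86 [314. 173.] (np.int64(292), np.int64(339), np.int64(147), np.int64(211))
gate top 0.69 [301. 242.] (np.int64(285), np.int64(312), np.int64(209), np.int64(273))
latch scene 0.62 [316. 157.] (np.int64(292), np.int64(323), np.int64(148), np.int64(165))
latch top 0.5 [302. 253.] (np.int64(285), np.int64(307), np.int64(220), np.int64(272))
```

View pics/e.png

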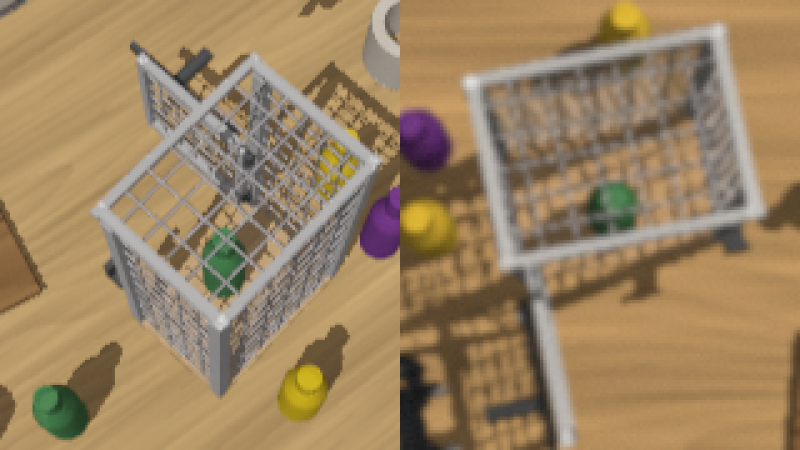

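The gate stands open at about a right angle, with its free edge at crop (567,440) in the top view. The bottle is still standing at (612,205) in that crop. Next I'll turn back to face the gateway.

```bash
python3 - <<'E'
from h import *
from station import bot
o=bot.get_obs()
go(o,[.44,.06,.40],toolR(.19-.7,np.radians(25)))
go(o,[.44,-.03,.36],toolR(.19,np.radians(30)))
E
```

```text
turn [-17.6, -7.8, -45.1] shift [-12.47, 0.06, -1.68] ang 49.1
turn [-35.5, -10.7, -81.3] shift [-19.72, -1.85, 4.7] ang 89.3
```

{"fn": "carry_out", "kwargs": {"moves": [[[-3,-1.5,-9],[-2,0,-1.5],6.5],[[-7,-3,-18],[-5,0,-2.5],6.5],[[-10,-4.5,-27],[-8,0,-2.5],6.5],[[-14,-6,-36],[-10,0,-2],6.5],[[-17.6,-7.8,-45],[-12.5,0,-1.7],6.5]]}}

```text
t: 10.1
eef_pos: [0.4396, 0.0593, 0.4005]
tool_rot: [0.21, 0.244, 0.945, -0.054]
contact_force: [-0.1, -0.6, -0.7]
gripper_width: 0.757
```

```bash
python3 - <<'E'
from h import *
from station import bot
o=bot.get_obs();print(o["eef_pos"],o["q"].round(3))
go(o,[.45,-.03,.36],toolR(.19,np.radians(30)))
E
```

```text
[0.43959591 0.05934725 0.40051809] [-0.558 -0.208  0.013  2.07   0.43   1.09   0.355]
turn [-18.4, -4.7, -35.4] shift [-3.03, -7.31, 5.88] ang 40.2
```

{"fn": "carry_out", "kwargs": {"moves": [[[-4,-1,-8],[-1,-2,0],6.5],[[-8,-2,-16],[-2,-4,1],6.5],[[-12.5,-3,-24],[-2.5,-6,3],6.5],[[-16.5,-4,-32],[-3,-7.3,5],6.5],[[-18.4,-4.7,-35.4],[-3,-7.3,5.9],6.5]]}}

```text
t: 10.72
eef_pos: [0.4492, -0.0305, 0.3593]
tool_rot: [0.258, -0.089, 0.962, 0.025]
contact_force: [-0.0, 0.8, 0.5]
gripper_width: 0.762
```

```bash
python3 - <<'E'
from h import *
from station import bot
o=bot.get_obs();print(o["eef_pos"],o["q"].round(3))
C=Cam(bot.camera_info("wrist"));im=bot.read_camera("wrist").copy()
for e in bot.silhouettes("bottle","wrist")[:5]:
  ys,xs=np.where(e["region"]);print(round(e["score"],2),np.round(e["location"]),(xs.min(),xs.max(),ys.min(),ys.max()))
b=cage(CP,[.0444,.0034,0])[0];print(b)
for z in(.01,.115,.146,.19):
  for u in C.proj(b+[0,0,z]): cv2.circle(im,tuple(u.astype(int)),3,(255,0,0),1);print(z,u)
cv2.imwrite("pics/w4.png",im[:,:,::-1])
E
```

```text
[ 0.44920399 -0.03047559  0.35929134] [-0.467 -0.328  0.35   2.248  0.109  0.681  1.585]
0.88 [459. 219.] (np.int64(440), np.int64(469), np.int64(181), np.int64(275))
0.81 [331. 171.] (np.int64(311), np.int64(351), np.int64(121), np.int64(237))
0.73 [476. 186.] (np.int64(449), np.int64(502), np.int64(132), np.int64(239))
0.63 [302. 240.] (np.int64(285), np.int64(318), np.int64(202), np.int64(297))
[0.63316238 0.01901126 0.        ]
0.01 [330.34384865 135.99844534]
0.115 [331.89254597 184.84389519]
0.146 [332.44738609 202.3433864 ]
0.19 [333.33448687 230.3222797 ]
```

View pics/w4.png

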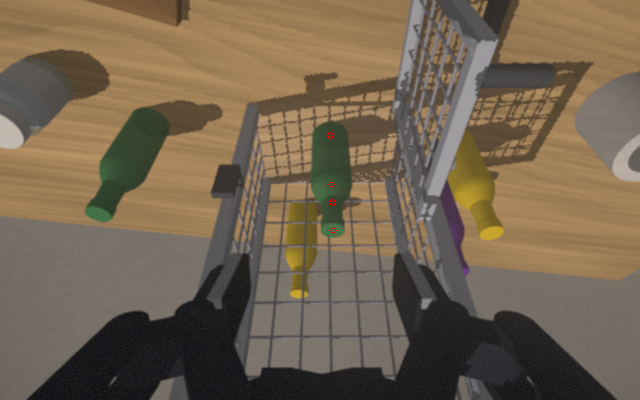

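The red model points fall on the caged green bottle (base (331,128), lip (333,229)), so (0.633, 0.019) is confirmed. Nothing blocks the gateway.

```bash
python3 - <<'E'
from h import *
from station import bot
o=bot.get_obs()
Rt=toolR(.19,np.radians(30));t=np.array([.633,.019,.165])+Rt.apply([0,0,.002])
go(o,t-Rt.apply([0,0,.14]),Rt);go(o,t,Rt)
E
```

```text
turn [-0.1, -0.2, -0.5] shift [-6.91, 1.52, 12.43] ang 0.6
turn [-0.1, -0.2, -0.5] shift [-6.96, 1.55, 26.43] ang 0.6
```

{"fn": "carry_out", "kwargs": {"moves": [[[0,0,0],[-2.5,0.5,4.5],6.5],[[0,0,0],[-5,1,9],6.5],[[0,0,0],[-6.9,1.5,12.4],6.5],[[0,0,0],[-6.9,1.5,15],6.5],[[0,0,0],[-6.9,1.5,18],6]]}}

```text
t: 11.45
eef_pos: [0.5947, 0.0157, 0.2379]
tool_rot: [0.257, -0.089, 0.962, 0.026]
contact_force: [0.7, 0.2, 0.3]
gripper_width: 0.707
```

```bash
python3 - <<'E'
from h import *
from station import bot
o=bot.get_obs();print(o["eef_pos"],o["q"].round(3),o["contact_force"])
Rt=toolR(.19,np.radians(30));t=np.array([.633,.019,.165])+Rt.apply([0,0,.002])
go(o,t,Rt)
E
```

```text
[0.59469118 0.01567394 0.2378503 ] [-0.525  0.162  0.464  2.165 -0.39   0.332  2.006] [0.74497296 0.24821323 0.25965594]
turn [0.0, -0.0, -0.4] shift [0.32, -0.4, 8.42] ang 0.4
```

{"fn": "carry_out", "kwargs": {"moves": [[[0,0,0],[0.1,-0.2,2.5],5.5],[[0,0,0],[0.3,-0.4,5],5],[[0,0,0],[0.3,-0.4,7],5],[[0,0,0],[0.3,-0.4,8.4],5],[[0,0,0],[0.3,-0.4,8.4],5]]}}

```text
t: 12.08
eef_pos: [0.6331, 0.0185, 0.1632]
tool_rot: [0.256, -0.088, 0.962, 0.026]
contact_force: [-0.5, -0.1, -0.4]
gripper_width: 0.588
```

```bash
python3 - <<'E'
from h import *
from station import bot
o=bot.get_obs();print(o["eef_pos"],o["q"].round(3),o["contact_force"])
Rt=toolR(.19,np.radians(30));t=np.array([.633,.019,.165])+Rt.apply([0,0,.002])
go(o,t,Rt)
im=bot.read_camera("wrist").copy()
cv2.imwrite("pics/w5.png",im[:,:,::-1])
E
```

```text
[0.63312675 0.01848075 0.1632364 ] [-0.299  0.342  0.23   2.133 -0.674  0.195  2.283] [-0.51572696 -0.11685524 -0.37143153]
turn [0.1, -0.1, -0.4] shift [-0.09, 0.05, 0.05] ang 0.4
```

View pics/w5.png

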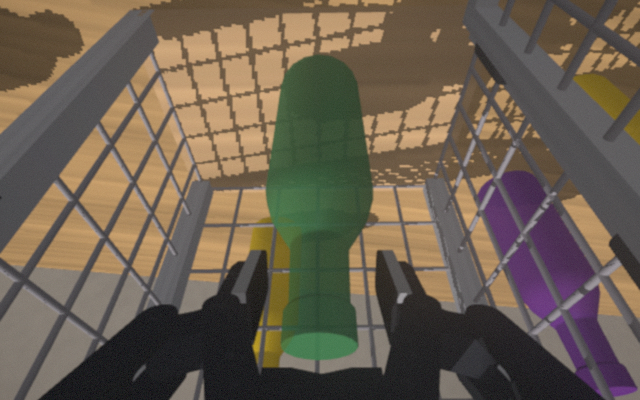

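The neck stands centred between the fingers, with the lip at (320,340). Closing.

{"fn": "carry_out", "kwargs": {"moves": [[[0,0,0],[0,0,0],4],[[0,0,0],[0,0,0],3],[[0,0,0],[0,0,0],2],[[0,0,0],[0,0,0],1.5],[[0,0,0],[0,0,0],1.5]], "newtons": 60}}

```text
t: 12.75
eef_pos: [0.6341, 0.0172, 0.1654]
tool_rot: [0.259, -0.089, 0.962, 0.025]
contact_force: [-0.5, 0.7, 5.1]
gripper_width: 0.313
```

```bash
python3 - <<'E'
from h import *
from station import bot
o=bot.get_obs();print(o["eef_pos"],o["q"].round(3),o["contact_force"],o["gripper_width"]*85)
Rt=rot(o["tool_rot"]);p=o["eef_pos"];c=R.from_euler('z',CP[2])
for d in([0,0,.012],[-.01,0,.03],[-.035,0,.055],[-.06,0,.08],[-.085,0,.105],[-.11,0,.13],[-.14,0,.15],[-.17,0,.165],[-.195,0,.18]): go(o,p+c.apply(d),Rt)
E
```

```text
[0.63407687 0.01721027 0.16542539] [-0.301  0.339  0.234  2.133 -0.675  0.194  2.287] [-0.49217882  0.7167565   5.12137509] 26.63674651519484
turn [0.0, 0.0, 0.0] shift [-0.6, 0.0, -1.04] ang 0.0
turn [0.0, 0.0, 0.0] shift [-0.64, 0.0, -3.1] ang 0.0
turn [0.0, 0.0, 0.0] shift [0.27, -0.01, -6.51] ang 0.0
turn [0.0, 0.0, 0.0] shift [1.18, -0.01, -9.93] ang 0.0
turn [0.0, 0.0, 0.0] shift [2.09, -0.02, -13.35] ang 0.0
turn [0.0, 0.0, 0.0] shift [2.99, -0.03, -16.76] ang 0.0
turn [0.0, 0.0, 0.0] shift [4.59, -0.04, -20.0] ang 0.0
turn [0.0, 0.0, 0.0] shift [6.43, -0.06, -22.8] ang 0.0
turn [0.0, 0.0, 0.0] shift [7.84, -0.07, -25.35] ang 0.0
```

{"fn": "carry_out", "kwargs": {"moves": [[[0,0,0],[-0.4,0,-0.7],1.5],[[0,0,0],[-0.6,0,-1.5],1.5],[[0,0,0],[-0.4,0,-3],1.5],[[0,0,0],[0,0,-5],1.5],[[0,0,0],[0.3,0,-7],1.5]]}}

```text
t: 13.38
eef_pos: [0.595, 0.0096, 0.2235]
tool_rot: [0.257, -0.088, 0.962, 0.025]
contact_force: [-0.2, 0.8, -4.8]
gripper_width: 0.318
```

{"fn": "carry_out", "kwargs": {"moves": [[[0,0,0],[0.5,0,-2.2],1.5],[[0,0,0],[1.1,0,-4.5],1.5],[[0,0,0],[1.8,0,-7],1.5],[[0,0,0],[2.7,0,-9.5],1.5],[[0,0,0],[3.6,0,-12],1.5]]}}

```text
t: 14.0
eef_pos: [0.5051, -0.0075, 0.3093]
tool_rot: [0.257, -0.088, 0.962, 0.025]
contact_force: [-0.2, 0.8, -3.8]
gripper_width: 0.316
```

```bash
python3 - <<'E'
from h import *
from station import bot
o=bot.get_obs();print(o["eef_pos"],o["q"].round(3),o["contact_force"],o["gripper_width"]*85)
print(R.from_euler('z',-CP[2]).apply(o["eef_pos"]-[CP[0],CP[1],0]))
Rt=rot(o["tool_rot"]);p=o["eef_pos"];c=R.from_euler('z',CP[2])
go(o,p+c.apply([-.09,0,.03]),Rt)
E
```

```text
[ 0.50511714 -0.00751205  0.30926839] [-0.666 -0.164  0.54   2.249  0.092  0.514  1.576] [-0.15099026  0.80849525 -3.79142416] 26.874813957222077
[-0.08634957  0.00149726  0.30926839]
turn [0.0, 0.0, 0.0] shift [6.31, -0.05, -7.09] ang 0.0
```

The bottle is out, clear of the gateway, and held (about 4 N of weight). Now I'll turn about the vertical and carry it over the board.

```bash
cat >> h.py <<'E'
def carry(o,W,g):
    R0=rot(o["tool_rot"])
    for x,y,z,dy in W:
        Rt=R.from_euler('z',dy)*R0
        print([(R0.inv()*Rt).as_rotvec(degrees=True).round(1).tolist(),(R0.inv().apply(np.array([x,y,z])-o["eef_pos"])*100).round(1).tolist(),g])
E
python3 - <<'E'
from h import *
from station import bot
o=bot.get_obs();p=o["eef_pos"]
e=np.array([.475,-.12,.31])
carry(o,[(*(p+(e-p)*t),-.7*t) for t in(.15,.35,.6,.8,1)],1.5)
E
```

```text
[[3.0, -0.0, 5.2], [0.6, -1.6, -0.4], 1.5]
[[7.0, -0.0, 12.2], [1.5, -3.7, -0.9], 1.5]
[[12.0, -0.1, 20.9], [2.6, -6.3, -1.6], 1.5]
[[16.0, -0.1, 27.8], [3.4, -8.4, -2.1], 1.5]
[[20.0, -0.1, 34.8], [4.3, -10.5, -2.6], 1.5]
```

{"fn": "carry_out", "kwargs": {"moves": [[[3,0,5.2],[0.6,-1.6,-0.4],1.5],[[7,0,12.2],[1.5,-3.7,-0.9],1.5],[[12,-0.1,20.9],[2.6,-6.3,-1.6],1.5],[[16,-0.1,27.8],[3.4,-8.4,-2.1],1.5],[[20,-0.1,34.8],[4.3,-10.5,-2.6],1.5]]}}

```text
t: 14.62
eef_pos: [0.4753, -0.1207, 0.3099]
tool_rot: [0.25, 0.25, 0.933, -0.065]
contact_force: [-0.4, -0.6, -4.7]
gripper_width: 0.318
```

```bash
python3 - <<'E'
from h import *
from station import bot
o=bot.get_obs();p=o["eef_pos"];print(p,o["q"].round(3),o["contact_force"],o["gripper_width"]*85)
e=np.array([.425,-.255,.30])
carry(o,[(*(p+(e-p)*t),-.7*t) for t in(.15,.35,.6,.8,1)],1.5)
E
```

```text
[ 0.47532547 -0.1207284   0.30986065] [-0.329 -0.146  0.251  2.254  0.54   0.652  0.602] [-0.44268951 -0.62644843 -4.72711388] 27.057325335335115
[[3.0, -0.0, 5.2], [-0.2, -2.1, 0.3], 1.5]
[[7.0, -0.0, 12.2], [-0.5, -5.0, 0.7], 1.5]
[[12.0, -0.1, 20.9], [-0.9, -8.5, 1.2], 1.5]
[[16.0, -0.1, 27.8], [-1.2, -11.3, 1.6], 1.5]
[[20.0, -0.1, 34.8], [-1.6, -14.1, 2.0], 1.5]
```

{"fn": "carry_out", "kwargs": {"moves": [[[3,0,5.2],[-0.2,-2.1,0.3],1.5],[[7,0,12.2],[-0.5,-5,0.7],1.5],[[12,-0.1,20.9],[-0.9,-8.5,1.2],1.5],[[16,-0.1,27.8],[-1.2,-11.3,1.6],1.5],[[20,-0.1,34.8],[-1.6,-14.1,2],1.5]]}}

```text
t: 15.25
eef_pos: [0.4265, -0.2546, 0.3001]
tool_rot: [0.212, 0.555, 0.791, -0.146]
contact_force: [0.8, -0.4, -3.7]
gripper_width: 0.317
```

```bash
python3 - <<'E'
from h import *
from station import bot
o=bot.get_obs();p=o["eef_pos"];print(p,o["q"].round(3),o["contact_force"],o["gripper_width"]*85)
C={c:Cam(bot.camera_info(c)) for c in("scene","top")}
for c in C:
  im=bot.read_camera(c)
  for e in bot.silhouettes("board",c)[:1]:
    m=e["region"].astype(np.uint8); r=cv2.minAreaRect(cv2.findNonZero(m)); print(c,e["score"],r,[C[c].atz(q,.018)[:2].round(3) for q in cv2.boxPoints(r)],C[c].atz(r[0],.018))
  x,y=C[c].proj([.425,-.255,.05])[0].astype(int); k=cv2.resize(im[y-50:y+50,x-50:x+50],(400,400),interpolation=3)
  cv2.imwrite(f"pics/f_{c}.png",k[:,:,::-1]);print(x,y)
cv2.imwrite("pics/f.png",np.hstack([cv2.imread(f"pics/f_{c}.png") for c in C]))
E
```

```text
[ 0.42651592 -0.25464904  0.30013202] [-0.171 -0.04   0.292  2.19   0.651  0.844  0.063] [ 0.77547752 -0.3749385  -3.68645474] 26.978562627699027
scene 0.87 ((226.18817138671875, 237.67709350585938), (44.77501678466797, 47.584205627441406), 62.7004280090332) [array([ 0.34 , -0.325]), array([ 0.356, -0.17 ]), array([ 0.514, -0.187]), array([ 0.496, -0.337])] [ 0.42766934 -0.25582752  0.018     ]
223 234
top 0.85 ((399.0, 241.0), (26.0, 42.0), 90.0) [array([ 0.504, -0.182]), array([ 0.502, -0.335]), array([ 0.408, -0.332]), array([ 0.41, -0.18])] [ 0.45581523 -0.25740938  0.018     ]
399 249
```

View pics/f.png

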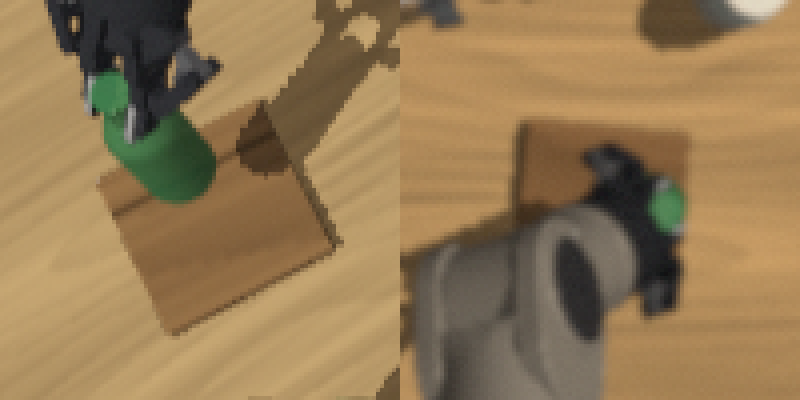

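```bash
python3 - <<'E'
from h import *
from station import bot
C={c:Cam(bot.camera_info(c)) for c in("scene","top")}
s=lambda u,v:np.array([u,v])/4-.4+[173,184]
t=lambda u,v:np.array([u-400,v])/4-.4+[349,199]
q=[C["scene"].atz(s(*a),.018)[:2] for a in((262,98),(334,238),(174,330),(98,183))];print(np.round(q,3),np.mean(q,0))
print([C["top"].atz(t(*a),.018).round(3) for a in((522,122),(690,132))])
o=bot.get_obs();p=o["eef_pos"]-rot(o["tool_rot"]).apply([0,0,.002]);print(p)
for c,o0 in(("scene",(173,184)),("top",(349,199))): print(c,((C[c].proj([p+[0,0,.025],p+[0,0,-.155]])-o0+.4)*4).round(0))
E
```

```text
[[ 0.362 -0.169]
 [ 0.501 -0.185]
 [ 0.491 -0.331]
 [ 0.347 -0.32 ]] [ 0.42496868 -0.251465  ]
[array([ 0.5  , -0.186,  0.018]), array([ 0.489, -0.339,  0.018])]
[ 0.42704094 -0.2528776   0.30192868]
scene [[111.  90.]
 [179. 169.]]
top [[261. 207.]
 [221. 204.]]
```

The bottle hangs upright: the lip is predicted at (111,90) in the crop and seen at (108,92). It is near the board's middle, which I measure as about (0.422, -0.254). Lowering now.

```bash
python3 - <<'E'
from h import *
from station import bot
o=bot.get_obs()
for z in(.27,.24,.215,.195,.183): carry(o,[(.4225,-.2555,z,0)],1.5)
R0=rot(o["tool_rot"]);print(R0.inv().apply([0,0,-1]))
E
```

```text
[[0.0, 0.0, 0.0], [1.5, -0.5, 2.6], 1.5]
[[0.0, 0.0, 0.0], [3.0, -0.5, 5.2], 1.5]
[[0.0, 0.0, 0.0], [4.3, -0.6, 7.4], 1.5]
[[0.0, 0.0, 0.0], [5.3, -0.6, 9.1], 1.5]
[[0.0, 0.0, 0.0], [5.8, -0.6, 10.2], 1.5]
[ 0.49833048 -0.00449024  0.86697553]
```

{"fn": "carry_out", "kwargs": {"moves": [[[0,0,0],[1.5,-0.5,2.6],1.5],[[0,0,0],[3,-0.5,5.2],1.5],[[0,0,0],[4.3,-0.6,7.4],1.5],[[0,0,0],[5.3,-0.6,9.1],1.5],[[0,0,0],[5.8,-0.6,10.2],1.5]]}}

```text
t: 16.08
eef_pos: [0.423, -0.2553, 0.1824]
tool_rot: [0.213, 0.552, 0.793, -0.145]
contact_force: [0.3, -0.2, -3.5]
gripper_width: 0.318
```

{"fn": "carry_out", "kwargs": {"moves": [[[0,0,0],[0,0,0],1.5],[[0,0,0],[0.1,0,0.2],1.5],[[0,0,0],[0.2,0,0.35],1.5],[[0,0,0],[0.3,0,0.5],1.5],[[0,0,0],[0.3,0,0.5],1.5]]}}

```text
t: 16.7
eef_pos: [0.4229, -0.2561, 0.1774]
tool_rot: [0.213, 0.553, 0.792, -0.146]
contact_force: [-1.0, 0.3, -5.0]
gripper_width: 0.314
```

```bash
python3 - <<'E'
from station import bot
o=bot.get_obs();print(o["eef_pos"],o["q"].round(3),o["contact_force"],o["gripper_width"]*85)
E
```

```text
[ 0.42294794 -0.25614452  0.17738858] [-0.157  0.17   0.32   2.334  0.854  0.538 -0.22 ] [-1.0296084   0.34501243 -4.96044054] 26.702230433352693
```

Still hanging, with about 4 mm to go. I'll lower it in small steps.

{"fn": "carry_out", "kwargs": {"moves": [[[0,0,0],[0.05,0,0.09],1.5],[[0,0,0],[0.1,0,0.17],1.5],[[0,0,0],[0.15,0,0.26],1.5],[[0,0,0],[0.15,0,0.26],1.5]]}}

```text
t: 17.2
eef_pos: [0.4229, -0.2561, 0.1743]
tool_rot: [0.213, 0.553, 0.792, -0.146]
contact_force: [0.4, -0.5, -4.8]
gripper_width: 0.32
```

{"fn": "carry_out", "kwargs": {"moves": [[[0,0,0],[0.03,0,0.05],1.5],[[0,0,0],[0.05,0,0.09],1.5],[[0,0,0],[0.05,0,0.09],1.5],[[0,0,0],[0.05,0,0.09],1.5]]}}

```text
t: 17.7
eef_pos: [0.4232, -0.2562, 0.1735]
tool_rot: [0.213, 0.553, 0.792, -0.146]
contact_force: [0.0, 0.5, -2.0]
gripper_width: 0.317
```

{"fn": "carry_out", "kwargs": {"moves": [[[0,0,0],[0.03,0,0.05],1.5],[[0,0,0],[0.05,0,0.08],1.5],[[0,0,0],[0.05,0,0.08],1.5],[[0,0,0],[0.05,0,0.08],1.5]]}}

```text
t: 18.2
eef_pos: [0.4239, -0.2566, 0.1734]
tool_rot: [0.214, 0.553, 0.792, -0.146]
contact_force: [-1.7, 1.1, 6.9]
gripper_width: 0.315
```

{"fn": "carry_out", "kwargs": {"moves": [[[0,0,0],[-0.02,0,-0.04],1.5],[[0,0,0],[-0.02,0,-0.04],1.5],[[0,0,0],[-0.02,0,-0.04],3.2],[[0,0,0],[-0.02,0,-0.04],4],[[0,0,0],[-0.02,0,-0.04],5.5]], "newtons": 20}}

```text
t: 18.82
eef_pos: [0.4228, -0.256, 0.1727]
tool_rot: [0.213, 0.553, 0.792, -0.146]
contact_force: [-0.3, -0.2, -0.3]
gripper_width: 0.641
```

{"fn": "carry_out", "kwargs": {"moves": [[[0,0,0],[0,0,0],5.5],[[0,0,0],[0,0,-1],5.5],[[0,0,0],[0,0,-3],5.5],[[0,0,0],[0,0,-6],5.5],[[0,0,0],[0,0,-10],5.5]]}}

```text
t: 19.45
eef_pos: [0.4044, -0.2088, 0.2603]
tool_rot: [0.212, 0.553, 0.792, -0.146]
contact_force: [0.6, -0.2, -0.0]
gripper_width: 0.645
```

{"fn": "carry_out", "kwargs": {"moves": [[[0,0,0],[0,0,-4],5.5],[[0,0,0],[0,0,-8],5.5],[[0,0,0],[0,0,-8],5.5]]}}

```text
t: 19.82
eef_pos: [0.3923, -0.1706, 0.3317]
tool_rot: [0.215, 0.552, 0.793, -0.143]
contact_force: [0.5, 0.6, -0.8]
gripper_width: 0.645
```

```bash
python3 - <<'E'
from h import *
from station import bot
o=bot.get_obs();print(o["eef_pos"],o["q"].round(3),o["contact_force"],o["gripper_width"]*85)
C={c:Cam(bot.camera_info(c)) for c in("scene","top")}
k=[]
for c in C:
  im=bot.read_camera(c).copy()
  print(c,C[c].proj([[.423,-.256,.018],[.423,-.256,.198]]).round(0))
  k.append(cv2.resize(im[100:330,170:440] if c=="scene" else im[110:290,250:460],(400,340),interpolation=3))
cv2.imwrite("pics/g.png",np.hstack(k)[:,:,::-1])
E
```

```text
[ 0.39231877 -0.17058041  0.33166556] [-0.295 -0.177  0.164  2.229  0.63   1.045 -0.09 ] [ 0.49135548  0.61463147 -0.75726069] 54.86520777960075
scene [[225. 237.]
 [211. 220.]]
top [[399. 250.]
 [407. 251.]]
```

View pics/g.png

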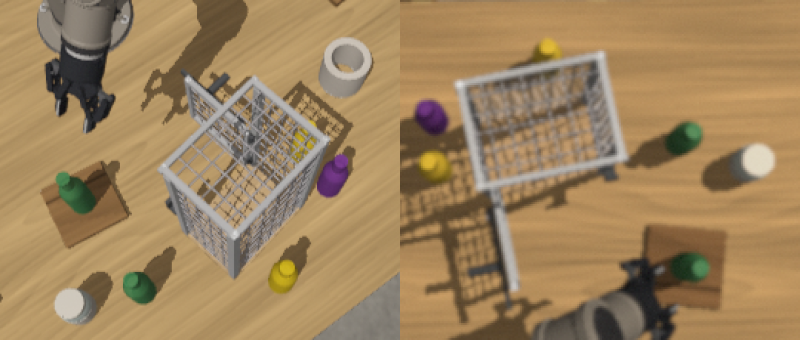

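The bottle stands upright in the middle of the board (scene crop (76,195), top crop (690,267)). The gate is open, the gripper is clear, and the other things look unmoved. Handing in.

```bash
python3 -c "
from station import bot
print(bot.hand_in())"
```

```text
the job is handed in; nothing more can be done
None
```

The job is done and handed in after about 20 s of robot time; the hand-in gave no verdict. I lifted the latch bar by its knob and swung the gate to about a right angle. I then took the green bottle by the neck, brought it out upright and set it on the board.

**What the last pictures showed:**
- **Bottle:** it stands upright on the board. By the arm's position it is within about 5 mm of the middle, as far as I could measure the board.
- **Gate:** still wide open.
- **Other things:** the spare bottle, jar and roll look unmoved.
- **Gripper:** open, clear of everything, with no contact force.

**What was not clean:**
- **Joint 6:** while I held the knob it read 0.1696, against a stated lower limit of 0.17. This may be rounding in the stated limit, but it could count as passing the range.
- **Contact force:** setting the bottle down pressed it on the board with roughly 11 N for a moment, more than a light touch. I eased off before letting go.
- **Board detection:** one reading from the top camera was partly hidden by the arm and put the middle about 30 mm off. I ignored it and used the board's corners instead.

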